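# Open the sanitiser bottle's push-and-turn cap and hold the cap over it

### The arm

A 6-joint arm with a two-finger parallel gripper is mounted at the origin on the work surface. World frame = base frame: x ahead of the robot, y to its left, z up, the work surface at z = 0. Lengths are in m, angles in rad, forces in N, time in s.
With the tool pointing down it reaches from about 0.275 to 0.725 m from the base axis. Payload 5.6 kg.
Tool frame: the origin (TCP) lies between the finger pads; the fingertips stand 19 mm ahead of it and the grasp point (between the pads) is the TCP; z points along the fingers, y is the direction in which the jaws open and shut (so a half turn about z gives the same grasp; the last joint's range is limited). The gripper opens to 85 mm and grips with 20 to 120 N. Pads are 22 mm wide; open, the fingers measure 114 mm over their backs; the gripper's body (76 mm by 85 mm) begins 54 mm behind the grasp point. The pads swing forward as they close: fully open they stand 13 mm farther back than shut.
Start: joints at [1.576, 0.255, 0.108, 0, -1.424, -0.285], TCP at [0.152, 0.529, 0.25] pointing down, gripper open.
Joint ranges: [-2.95, 2.95], [-1.21, 1.97], [-1.09, 1.5], [-2.87, 1.71], [-2.94, -0.07], [-3.05, 3.05]. Speed limits (rad/s): [2.57, 2.57, 3.14, 3.14, 3.14, 3.14].

### API

Orientations are given as [roll, pitch, yaw] about the fixed x, y, z axes, in that order (R = Rz(yaw) Ry(pitch) Rx(roll)).
In Python, from station import ctrl gives the robot as it stands.
- The arm moves only by the shell command python3 -m crank 'ROWS' [FORCE]. ROWS is JSON, one flat list of numbers, 7 for each row, row after row: the turn, a rotation vector about the world's x, y, z in degrees, then the shift along the world's x, y, z in m, then the gripper command: -1 is fully open, 1 is shut, values between are in proportion. In form: [rx, ry, rz, x, y, z, jaw, rx, ry, rz, x, y, z, jaw, ...]. A call has exactly 10 rows; each row is the pose to reach, as a shift and turn from the pose measured when the call began; what a row does not reach only later rows make up. A row lasts 1/8 s, in which the tool goes at most 62.5 mm and 10.7 degrees, less where a joint would pass 70% of its speed; a pose out of reach is approached as far as the arm can. A call with a gripper value outside its range is refused whole. The fingers move at their own pace and stop on an object; FORCE is the grip in N (left out, the last holds). Time passes only in rows, so rows that repeat a pose let the fingers close, or fill a call up. It gives the time, the measured TCP pose, the force and the opening at its end, in the units of the state.
- ctrl.state(): the state, without advancing time (a new reading comes with each control period).
- ctrl.snapshot(name): name is "scene" or "side" or "wrist"; returns the picture (420x560x3 uint8, red, green, blue); there is no depth.
- ctrl.calibration(name): a dict with "vertical_fov" (degrees; the focal length in pixels is half the picture's height over the tangent of half this angle, whatever the lens; pixels are square), "cx", "cy" (the principal point, pixels), "k1" (the pictures are not rectified: a ray, as slopes to the right and down, at radius r is drawn at 1 + k1 r^2 times it, then the intrinsics apply), "R" (3x3) and "t" (3): a world point X has camera coordinates R X + t. Camera axes: x right, y down, z forward; pixel columns grow to the right and rows downward; lengths in m; the calibration is good to about 2 mm. A picture is of the moment at which its call begins: read the wrist's pose just before it. calibration takes no time and is no camera call; for the wrist camera it gives the pose at the moment of the call.
- ctrl.close_job(): hands the job in, once; it reports no verdict.
The state is a dict: "time_s": time; "joints": joint angles; "joint_velocities": joint speeds; "effort": joint torques, N m; "ee_pos": TCP position; "orientation": TCP orientation; "contact_force": force on the tool from outside, world axes, zero at the start; "moment": the same for the moment, N m; "width": finger opening in m.
Only numpy, scipy, OpenCV 4.12 (cv2) and the standard library are available. Lean on these libraries where they do the work, as an engineer would, in place of code of your own. Each camera call takes 0.05 s, during which the arm holds its last target.

### The job

Open the sanitising-tablet bottle with the red push-and-turn safety cap in the steel rack: press the cap down, keep it down while you twist it anticlockwise until it comes free, and lift it straight off without pulling the bottle out of the rack. Finish still holding the cap: keep it level in the gripper, about 5 cm above the open mouth, so that it can go straight back on once a tablet has been taken. Leave the blue-capped bottle, the spray bottle, the bowl and the tub alone.

Things in the scene. Friction and masses are not known exactly. Their poses are not given: they have to be found in the camera images.
- red_cap: Red push-and-turn safety cap: round, ribbed, 56 mm across, 36 mm tall, 40 g, white ring and bar on its flat top. Origin: centre of its open underside; z up. Shut, its origin is 151 mm above the bottle's and its axes lie along the bottle's within 4 degrees. It turns or lifts only once pressed down at least 3.5 mm (12 N); 4.5 to 6 mm is sure.
- cap_spring (a joint): Spring disc inside the red cap, between cap and mouth: 0 m with the cap shut, grows to 0.006 as the cap is pressed down, -0.002 when the cap is off. It pushes the cap up with 5 N at 0 and 2 N more per mm; at 6 mm (17 N) the cap's skirt meets the bottle's collar and goes no further.
- cap_top (a point): Centre of the red cap's flat top, 36 mm above the cap's origin. Unlocking: held down, the cap turns anticlockwise seen from above (yaw grows); 34 to 86 degrees from shut, with 60 the middle and a stop at 86, it is free to lift straight up without more turning. It is clear of the neck once its origin is above the mouth.
- bottle: Sanitising-tablet bottle: white, square, 86 x 86 mm, red label band, 0.35 to 0.7 kg. Loose in one of the rack's two wells with 1.5 mm play all round; the well keeps it from turning. Body 110 mm high, sloping shoulder to 130, round collar 52 mm across up to 145, neck 37 mm across (47 over its lugs) up to the mouth at 165. Origin: centre of its underside; z up.
- bottle_mouth (a point): Centre of the bottle's mouth, 165 mm above the bottle's origin, inside the cap while it is shut (the cap's top is then 22 mm higher).
- rack: Stainless two-place bottle rack fixed to the worktop: plate 125 x 300 mm and two square wells 48 mm high, centred 65 mm to either side of the origin along y, floor 3 mm above the worktop. Origin: centre of its underside on the worktop.
- blue_bottle: The other bottle in the rack, same white square body, blue band and smaller blue screw cap (41 mm across, top 164 mm above its origin). Not to be moved. Origin: centre of its underside.
- spray: Trigger spray bottle with orange head, 72 mm across, 218 mm tall, standing on the worktop beside the rack. Not to be moved. Origin: centre of its underside.
- bowl: Steel bowl 150 mm across, 60 mm high, on the worktop. Not to be moved. Origin: centre of its underside.
- tub: Clear tub with white lid, 116 mm across, 107 mm high, on the worktop. Not to be moved. Origin: centre of its underside.
There are look-alikes about, which are no part of the job. Of the things shaped like the red_cap, the red one is meant.

How it is judged:
On the way, in this order (a step that is already met when the one before it is completed fails the run):
1. the red cap is pressed at least 2 mm down on the bottle, not yet turned (z of red_cap in the frame of bottle below 0.149 m and angle between the x axis of red_cap and the x axis of bottle, either way round below 0.2 rad and contact force between the fingers and red_cap above 1 N), for 0.1 s.
2. the cap, still on the neck, is turned out of its lock (over 34 degrees) (angle between the x axis of red_cap and the x axis of bottle, either way round above 0.6 rad and z of red_cap in the frame of bottle below 0.16 m and horizontal distance between red_cap and bottle_mouth below 0.006 m), for 0.05 s.
At the end, for the whole second after the job is handed in: The gripper holds the red cap still, level within 14 degrees, underside 25 to 100 mm above the mouth, within 30 mm of its centre, touching nothing else; the bottle stands down in its well; blue bottle moved under 15 mm, spray, bowl and tub under 25 mm (z of red_cap in the frame of bottle_mouth between 0.025 and 0.1 m and horizontal distance between red_cap and bottle_mouth below 0.03 m and angle between red_cap's own z axis and vertical below 0.25 rad and linear speed of red_cap below 0.03 m/s and contact force between the fingers and red_cap above 1 N and contact force between red_cap and bottle below 0.1 N and contact force between red_cap and rack below 0.1 N and contact force between red_cap and blue_bottle below 0.1 N and z of bottle in the frame of rack below 0.007 m and angle between bottle's own z axis and vertical below 0.06 rad and linear speed of bottle below 0.02 m/s and distance of blue_bottle from where it was at the start of the episode below 0.015 m and distance of each of spray, bowl, tub from where it was at the start of the episode below 0.025 m); the arm keeps its last pose, push and grip.
It fails at once if the bottle is pulled up out of the rack (over 20 mm) (z of bottle in the frame of rack above 0.023 m).
It fails at once if the spray bottle, bowl, tub or blue-capped bottle is knocked away or over (distance of blue_bottle from where it was at the start of the episode above 0.015 m or distance of any of spray, bowl, tub from where it was at the start of the episode above 0.025 m or angle between any of spray, bowl, tub's own z axis and vertical above 0.3 rad).
It also fails if it takes over 35 s, if anything falls off the work surface, if the arm or the gripper's body presses on something with over 40 N, if the wrist force passes 120 N, or if a joint passes its speed limit or range.

## Working session

There is one attempt and no reset: what is moved stays moved. The work goes in short steps, Python scripts to look and compute and a shell command to move; the robot and the scene stay as the last step left them, time stands still between calls to the robot, and variables do not carry over. Pictures are saved under pics/ and viewed, and the job is handed in when it is done.

```bash
mkdir -p pics; ls
python3 - <<'E'
from station import ctrl
import cv2
print(ctrl.state())
for n in("scene","side","wrist"):
    c=ctrl.calibration(n); print(n,c)
    cv2.imwrite(f"pics/{n}0.png",ctrl.snapshot(n)[:,:,::-1])
E
```

```text
pics
{'time_s': 0.0, 'joints': array([ 1.57555921e+00,  2.55768807e-01,  1.06968679e-01, -4.80649821e-04,
       -1.42389314e+00, -2.84609369e-01]), 'joint_velocities': array([ 0.00017359,  0.00054891, -0.00119304, -0.0013006 , -0.00048051,
       -0.00026155]), 'effort': array([-9.33692281e-04, -3.86626697e+01,  2.37947148e+01,  5.36574438e+00,
       -6.14731485e-03,  1.48557220e-06]), 'ee_pos': array([0.15172297, 0.52816934, 0.24936916]), 'orientation': array([ 3.13963855e+00, -7.64147176e-05, -2.79917215e-01]), 'contact_force': array([-0.11761895,  0.44111803, -0.49634398]), 'moment': array([-0.00962221, -0.00361702, -0.02552251]), 'width': 0.08507128130731066}
scene {'vertical_fov': 54.64762453473256, 'cx': 283.0888121215864, 'cy': 210.35427332218288, 'k1': 0.02950790218908188, 'R': array([[-0.31762139,  0.94804232, -0.01823232],
       [ 0.53293963,  0.16258044, -0.83038723],
       [-0.78427801, -0.27346547, -0.55688835]]), 't': array([ 0.17964222, -0.18306506,  1.80812947])}
side {'vertical_fov': 43.43271839614412, 'cx': 291.2023320689657, 'cy': 211.94635666782125, 'k1': -0.11812021098424953, 'R': array([[ 0.9993838 , -0.0291796 , -0.01950845],
       [-0.03246563, -0.55718406, -0.82975412],
       [ 0.0133421 ,  0.82987618, -0.55778806]]), 't': array([-0.53549193,  0.12881812,  1.4220789 ])}
wrist {'vertical_fov': 70.58333331697821, 'cx': 282.39421491873065, 'cy': 206.75256935315988, 'k1': -8.731024337665079e-05, 'R': array([[-0.27591968, -0.96117965,  0.00141838],
       [-0.9223899 ,  0.26519896,  0.28083161],
       [-0.27030578,  0.07617866, -0.95975601]]), 't': array([ 0.54979349, -0.03588962,  0.37941853])}
```

View pics/scene0.png

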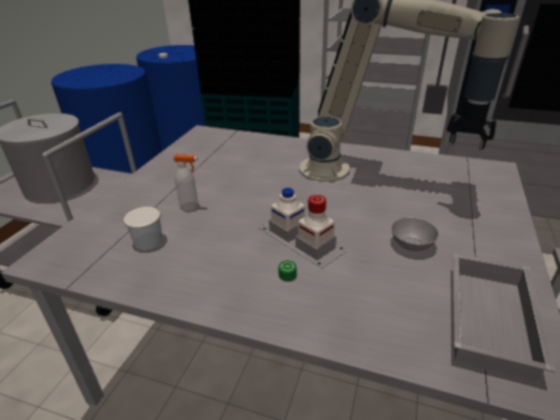

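View pics/side0.png

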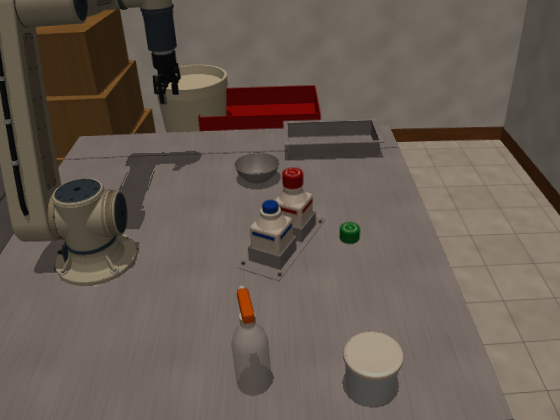

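View pics/wrist0.png

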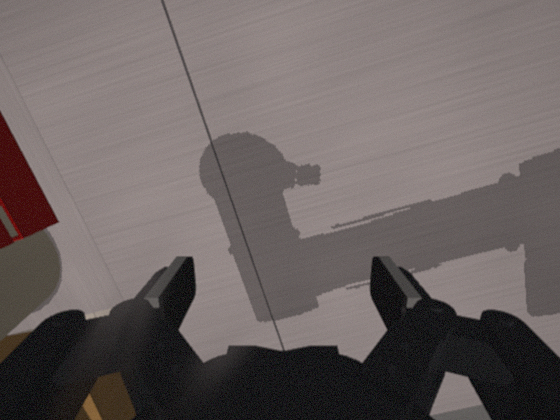

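The scene view shows the red cap at about (317,203), the blue one at (288,192) and a loose green look-alike on the table at (288,270). In the side view the red cap is at about (292,178). Next I'll triangulate.

```bash
cat > h.py <<'E'
import numpy as np,cv2
def intr(c,H=420):
    f=H/2/np.tan(np.radians(c["vertical_fov"]/2)); return f,c["cx"],c["cy"],c["k1"]
def ray(c,uv):
    f,cx,cy,k=intr(c); d=np.array([(uv[0]-cx)/f,(uv[1]-cy)/f]); s=d.copy()
    for _ in range(30): s=d/(1+k*(s@s))
    R=np.array(c["R"]);t=np.array(c["t"]); v=R.T@np.array([s[0],s[1],1.]); return -R.T@t,v/np.linalg.norm(v)
def plane(c,uv,z):
    o,v=ray(c,uv); return o+v*(z-o[2])/v[2]
def proj(c,X):
    f,cx,cy,k=intr(c); p=np.array(c["R"])@np.array(X)+np.array(c["t"]); s=p[:2]/p[2]; s=s*(1+k*(s@s)); return s*f+[cx,cy]
def tri(c1,a,c2,b):
    o1,v1=ray(c1,a);o2,v2=ray(c2,b)
    A=np.stack([v1,-v2],1); l=np.linalg.lstsq(A,o2-o1,rcond=None)[0]
    p,q=o1+l[0]*v1,o2+l[1]*v2; return (p+q)/2,np.linalg.norm(p-q)
def mask(img,col):
    h=cv2.cvtColor(img,cv2.COLOR_RGB2HSV).astype(int)
    H,S,V=h[...,0],h[...,1],h[...,2]
    if col=="red": return (((H<7)|(H>172))&(S>150)&(V>60)).astype(np.uint8)
    if col=="blue": return ((H>105)&(H<130)&(S>130)&(V>50)).astype(np.uint8)
E
python3 - <<'E'
from h import *
from station import ctrl
P={}
for n,box in(("scene",(300,190,335,218)),("side",(275,160,310,192))):
    im=cv2.imread(f"pics/{n}0.png")[:,:,::-1].copy()
    x0,y0,x1,y1=box
    m=np.zeros((420,560),np.uint8); m[y0:y1,x0:x1]=mask(im,"red")[y0:y1,x0:x1]
    cs,_=cv2.findContours(m,0,2); c=max(cs,key=cv2.contourArea)
    h=cv2.convexHull(c); M=cv2.moments(h); P[n]=(M["m10"]/M["m00"],M["m01"]/M["m00"]); print(n,P[n],cv2.boundingRect(c))
    cv2.imwrite(f"pics/{n}crop.png",cv2.resize(im[y0-30:y1+60,x0-70:x1+40,::-1],None,fx=5,fy=5,interpolation=2))
a,b=ctrl.calibration("scene"),ctrl.calibration("side")
X,e=tri(a,P["scene"],b,P["side"]); print(X,e)
for n,c in(("scene",a),("side",b)): print(n,plane(c,P[n],.172))
E
```

```text
scene (316.6535087719298, 203.83187134502924) (309, 196, 17, 17)
side (292.51415797317435, 177.5871833084948) (282, 168, 21, 21)
[0.54575071 0.10580913 0.17457325] 0.00035151053240719675
scene [0.54159761 0.10490448 0.172     ]
side [0.54593829 0.10994655 0.172     ]
```

View pics/scenecrop.png

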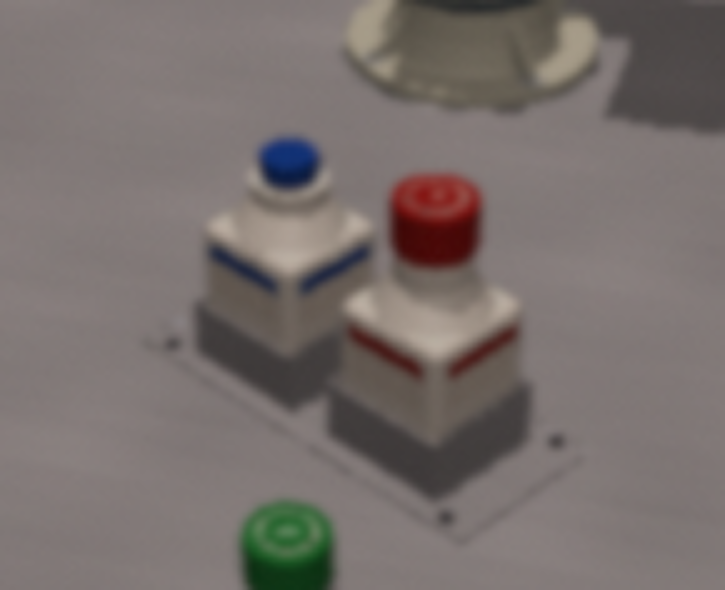

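View pics/sidecrop.png

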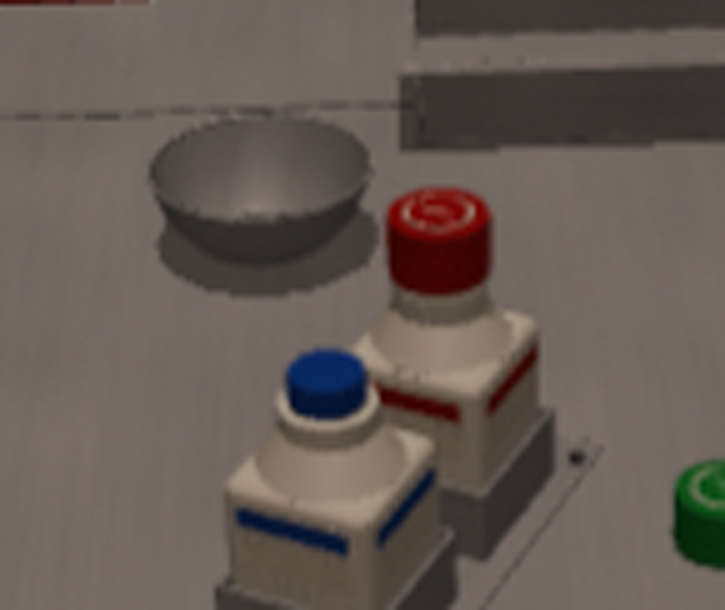

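Two views agree to 0.4 mm on the cap centre: (0.546, 0.106, 0.175), where 0.172 is expected for the cap's middle. It's within reach. Next I'll hover above it with the wrist camera.

```bash
python3 -m crank '[0,0,-6,0.03,-0.03,0.05,-1, 0,0,-12,0.07,-0.07,0.08,-1, 0,0,-18,0.11,-0.115,0.08,-1, 0,0,-24,0.15,-0.16,0.08,-1, 0,0,-30,0.19,-0.20,0.08,-1, 0,0,-36,0.23,-0.245,0.08,-1, 0,0,-42,0.27,-0.29,0.08,-1, 0,0,-48,0.31,-0.335,0.08,-1, 0,0,-54,0.35,-0.38,0.08,-1, 0,0,-60,0.394,-0.422,0.08,-1]' 80
python3 -m crank '[0,0,0,0,0,0,-1,0,0,0,0,0,0,-1,0,0,0,0,0,0,-1,0,0,0,0,0,0,-1,0,0,0,0,0,0,-1,0,0,0,0,0,0,-1,0,0,0,0,0,0,-1,0,0,0,0,0,0,-1,0,0,0,0,0,0,-1,0,0,0,0,0,0,-1]'
python3 - <<'E'
from station import ctrl
import cv2,pickle
s=ctrl.state();c=ctrl.calibration("wrist");cv2.imwrite("pics/wrist1.png",ctrl.snapshot("wrist")[:,:,::-1]);pickle.dump(c,open("c1.pkl","wb"))
print(s["time_s"],s["ee_pos"],s["orientation"],s["joints"])
E
```

```text
time_s: 1.4
ee_pos: [0.5466, 0.1046, 0.3296]
orientation: [3.14, 0.0, -1.33]
contact_force: [0.6, 1.3, -0.1]
width: 0.0851
time_s: 2.65
ee_pos: [0.5467, 0.1045, 0.3296]
orientation: [3.14, 0.0, -1.33]
contact_force: [0.4, 1.0, -0.2]
width: 0.0852
2.65 [0.54665541 0.10453562 0.32962899] [ 3.14020166e+00  1.55663378e-04 -1.33049078e+00] [ 4.69751908e-01  2.62259535e-01  3.16441237e-01 -4.68671477e-04
 -1.62629716e+00 -2.29471942e-01]
```

View pics/wrist1.png

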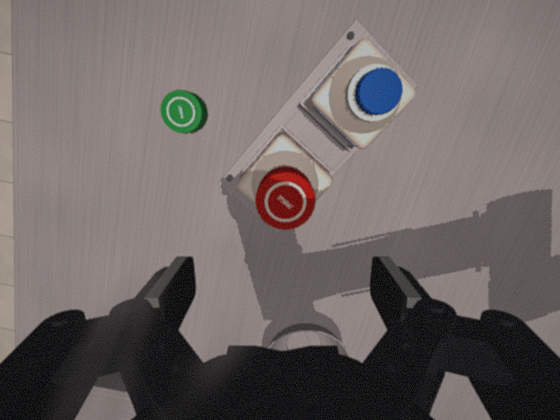

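The wrist view shows the red cap at (286,201) with its ring and bar, the blue cap at (379,90) and the green decoy at (183,111). Now the precise fix from the white ring at z = 0.190.

Run:
```python
from h import *
import pickle
c=pickle.load(open("c1.pkl","rb")); im=cv2.imread("pics/wrist1.png")[:,:,::-1].copy()
w=np.zeros((420,560),np.uint8); w[160:240,245:325]=((im[...,1]>90)&(im[...,2]>80))[160:240,245:325]
yy,xx=np.mgrid[:420,:560]; near=(np.hypot(xx-288,yy-201)<25); w[~near]=0
cs,_=cv2.findContours(w,0,1)
for k in cs:
    if len(k)>8: (e)=cv2.fitEllipse(k); print(cv2.contourArea(k),e, plane(c,e[0],.190))
bar=np.argwhere((w>0)&(np.hypot(xx-288,yy-201)<15))[:,::-1].astype(np.float32)
print(len(bar)); l=cv2.fitLine(bar,2,0,.01,.01).ravel(); p=l[2:];print(p,plane(c,p,.19)); d=plane(c,p+10*l[:2],.19)-plane(c,p-10*l[:2],.19); print("bar",np.degrees(np.arctan2(d[1],d[0])))
m=mask(im,"blue");cs,_=cv2.findContours(m,0,1);k=max(cs,key=cv2.contourArea);e=cv2.minEnclosingCircle(k);B=plane(c,e[0],.167);print("blue",B)
m=mask(im,"red");cs,_=cv2.findContours(m,0,1);k=max(cs,key=cv2.contourArea);e=cv2.minEnclosingCircle(k);print("redhull",e,plane(c,e[0],.19))
```

```text
1260.5 ((285.1369934082031, 201.28347778320312), (39.431243896484375, 40.72361755371094), 75.77002716064453) [0.54467473 0.10481523 0.19      ]
46
[286.5435  200.45653] [0.54360776 0.10374171 0.19      ]
bar -149.96163790040447
blue [ 0.48594664 -0.00946588  0.167     ]
redhull ((284.4049377441406, 197.5968017578125), 31.070621490478516) [0.54617141 0.10157218 0.19      ]
```

The ring centre is at (0.5447, 0.1048). The distance to the blue cap is 128 mm, against 130 expected. Descending to grasp height, jaws open.

```bash
python3 -m crank '[0,0,0,-0.002,0,-0.03,-1, 0,0,0,-0.002,0,-0.06,-1, 0,0,0,-0.002,0,-0.09,-1, 0,0,0,-0.002,0,-0.11,-1, 0,0,0,-0.002,0,-0.125,-1, 0,0,0,-0.002,0,-0.14,-1, 0,0,0,-0.002,0,-0.15,-1, 0,0,0,-0.002,0,-0.16,-1, 0,0,0,-0.002,0,-0.16,-1, 0,0,0,-0.002,0,-0.16,-1]' 100
python3 - <<'E'
from station import ctrl
import cv2,pickle
c=ctrl.calibration("wrist");cv2.imwrite("pics/wrist2.png",ctrl.snapshot("wrist")[:,:,::-1]);pickle.dump(c,open("c2.pkl","wb"))
s=ctrl.state();print(s["ee_pos"],s["contact_force"],s["moment"])
E
```

```text
time_s: 3.95
ee_pos: [0.545, 0.1046, 0.1701]
orientation: [3.141, 0.0, -1.33]
contact_force: [0.4, -0.2, 0.0]
width: 0.0851
[0.5450571  0.1046316  0.17021943] [-0.31410314 -0.53873393  0.15542828] [-0.02829557 -0.0419808   0.04170675]
```

View pics/wrist2.png

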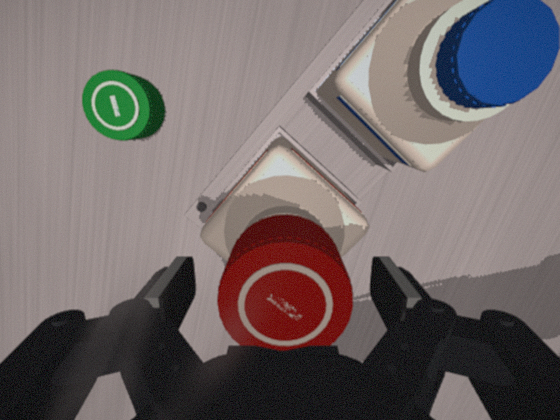

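The cap sits centred between the jaws, ring at (285,304). I'll check its position before closing.

Run:
```python
from h import *
import pickle
c=pickle.load(open("c2.pkl","rb")); im=cv2.imread("pics/wrist2.png")[:,:,::-1].copy()
yy,xx=np.mgrid[:420,:560]
w=((im[...,1]>90)&(im[...,2]>80)&(np.hypot(xx-285,yy-304)<53)&(np.hypot(xx-285,yy-304)>30)).astype(np.uint8)
k=np.argwhere(w)[:,::-1].astype(np.float32); e=cv2.fitEllipse(k); print(e,plane(c,e[0],.19))
```

```text
((284.8377990722656, 304.444580078125), (77.3834457397461, 88.81900024414062), 89.14779663085938) [0.54469487 0.10494183 0.19      ]
```

```bash
python3 -m crank '[0,0,0,0,0,0,1,0,0,0,0,0,0,1,0,0,0,0,0,0,1,0,0,0,0,0,0,1,0,0,0,0,0,0,1,0,0,0,0,0,0,1,0,0,0,0,0,0,1,0,0,0,0,0,0,1,0,0,0,0,0,0,1,0,0,0,0,0,0,1]' 100
python3 - <<'E'
from station import ctrl
import cv2,pickle
c=ctrl.calibration("wrist");cv2.imwrite("pics/wrist3.png",ctrl.snapshot("wrist")[:,:,::-1]);pickle.dump(c,open("c3.pkl","wb"))
s=ctrl.state();print(s["ee_pos"],s["contact_force"],s["moment"],s["width"])
E
```

```text
time_s: 5.25
ee_pos: [0.5452, 0.1046, 0.1707]
orientation: [-3.141, 0.0, -1.33]
contact_force: [-2.6, -0.4, 5.4]
width: 0.0539
[0.54517533 0.10460542 0.17066902] [-1.91537913 -1.2935029   5.18644447] [-0.0629877   0.73519225 -0.03408679] 0.0543602467651759
```

View pics/wrist3.png

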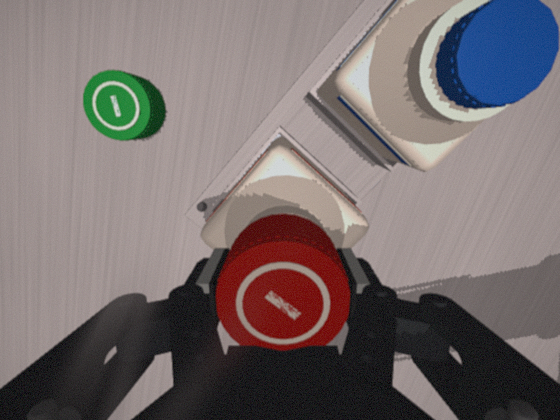

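Gripped (width 54 mm, close to the 56 mm cap). Pressing down in small steps.

```bash
python3 -m crank '[0,0,0,0,0,-0.001,1,0,0,0,0,0,-0.002,1,0,0,0,0,0,-0.003,1,0,0,0,0,0,-0.004,1,0,0,0,0,0,-0.005,1,0,0,0,0,0,-0.0055,1,0,0,0,0,0,-0.0055,1,0,0,0,0,0,-0.0055,1,0,0,0,0,0,-0.0055,1,0,0,0,0,0,-0.0055,1]'
python3 - <<'E'
from station import ctrl
import cv2,pickle
c=ctrl.calibration("wrist");cv2.imwrite("pics/wrist4.png",ctrl.snapshot("wrist")[:,:,::-1])
cv2.imwrite("pics/side4.png",ctrl.snapshot("side")[110:250,190:370,::-1].repeat(4,0).repeat(4,1))
s=ctrl.state();print(s["ee_pos"],s["contact_force"],s["moment"],s["width"])
E
```

```text
time_s: 6.55
ee_pos: [0.5455, 0.1045, 0.167]
orientation: [-3.139, -0.0, -1.33]
contact_force: [-5.0, 0.0, 12.8]
width: 0.054
[0.5454572  0.10452278 0.16702691] [-5.8285132  -0.2322882  12.09462967] [ 0.01024574  1.92157388 -0.01950125] 0.054192988717703484
```

View pics/side4.png

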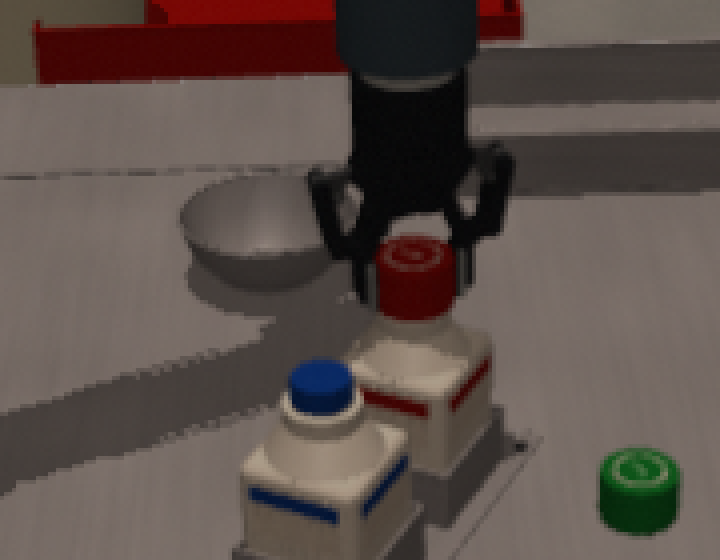

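View pics/wrist4.png

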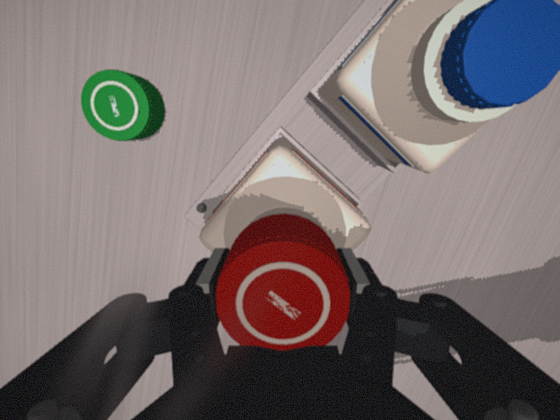

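Pressed about 3.7 mm (12.5 N). The arm is giving a little, so I'll press further and ease off the sideways load.

```bash
python3 -m crank '[0,0,0,-0.0005,0,-0.003,1,0,0,0,-0.001,0,-0.004,1,0,0,0,-0.001,0,-0.0045,1,0,0,0,-0.001,0,-0.0045,1,0,0,0,-0.001,0,-0.0045,1,0,0,0,-0.001,0,-0.0045,1,0,0,0,-0.001,0,-0.0045,1,0,0,0,-0.001,0,-0.0045,1,0,0,0,-0.001,0,-0.0045,1,0,0,0,-0.001,0,-0.0045,1]' 110
python3 - <<'E'
from station import ctrl
s=ctrl.state();print(s["ee_pos"],s["orientation"],s["contact_force"],s["moment"],s["width"])
E
```

```text
time_s: 7.9
ee_pos: [0.5452, 0.1046, 0.1653]
orientation: [-3.136, -0.001, -1.329]
contact_force: [-6.2, 0.8, 15.5]
width: 0.0539
[0.54524442 0.10457449 0.16528242] [-3.13568239e+00 -8.83814093e-04 -1.32919291e+00] [-6.19729381  0.79197282 15.46957234] [-0.01249305  2.08648694 -0.01136456] 0.05391620376115775
```

Down 5.4 mm at 15.5 N, in the sure range. Now twisting anticlockwise while keeping the push on.

```bash
python3 -m crank '[0,0,5,-0.001,0,-0.0028,1,0,0,12,-0.001,0,-0.0028,1,0,0,20,-0.001,0,-0.0028,1,0,0,28,-0.001,0,-0.0028,1,0,0,36,-0.001,0,-0.0028,1,0,0,44,-0.001,0,-0.0028,1,0,0,52,-0.001,0,-0.0028,1,0,0,60,-0.001,0,-0.0028,1,0,0,62,-0.001,0,-0.0028,1,0,0,62,-0.001,0,-0.0028,1]'
python3 - <<'E'
from station import ctrl
import cv2,pickle
c=ctrl.calibration("wrist");cv2.imwrite("pics/wrist5.png",ctrl.snapshot("wrist")[:,:,::-1]);pickle.dump(c,open("c5.pkl","wb"))
s=ctrl.state();print(s["ee_pos"],s["orientation"],s["contact_force"],s["moment"],s["width"])
E
```

```text
time_s: 9.15
ee_pos: [0.5459, 0.1049, 0.1655]
orientation: [-3.134, -0.006, -0.246]
contact_force: [-3.0, 0.9, 14.1]
width: 0.0535
[0.54588603 0.10490545 0.16558142] [-3.13348717 -0.00615486 -0.24603186] [-3.66189059  1.94853396 15.61061378] [0.15467657 1.31468223 0.03639057] 0.053703198402105023
```

View pics/wrist5.png

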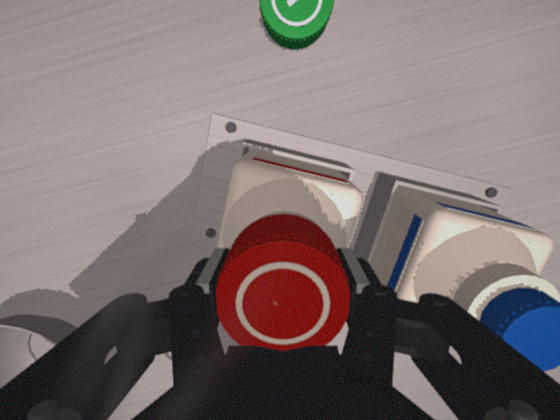

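The gripper turned 62° and the push held at about 15 N, but the cap's bar isn't visible in this frame. I'll look for it in the other views to rule out slipping.

Run:
```python
from station import ctrl
import cv2,numpy as np
a=[ctrl.snapshot("wrist")[240:350,200:370,::-1],ctrl.snapshot("wrist")[240:350,200:370,::-1]]
a=np.hstack([cv2.convertScaleAbs(x,alpha=1.3) for x in a]);cv2.imwrite("pics/w6.png",cv2.resize(a,None,fx=2.3,fy=2.3))
b=np.hstack([ctrl.snapshot("scene")[180:240,285:345,::-1],ctrl.snapshot("side")[155:215,260:320,::-1]])
cv2.imwrite("pics/s6.png",cv2.resize(b,None,fx=6,fy=6,interpolation=2))
```

```text
(no output)
```

View pics/w6.png

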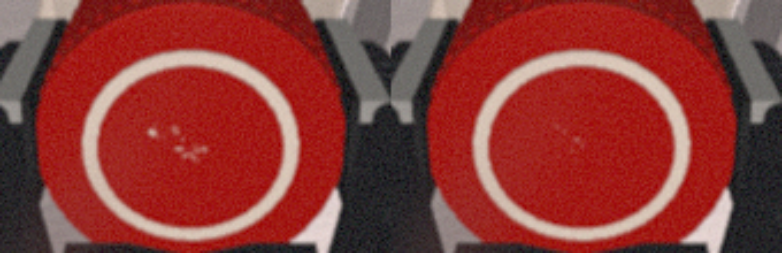

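View pics/s6.png

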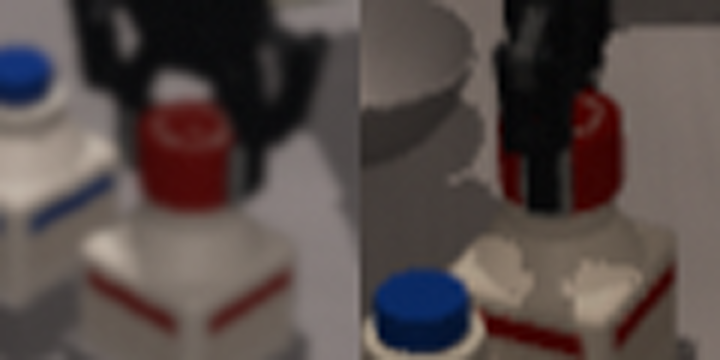

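The flickering bar fragments still run upper-left to lower-right in the gripper's frame, as before the twist, so the cap turned with the jaws. First lift is a short 10 mm, so I can read the force.

```bash
python3 -m crank '[0,0,0,-0.0005,0,0,1,0,0,0,-0.0005,0,0.002,1,0,0,0,-0.0005,0,0.004,1,0,0,0,-0.0005,0,0.006,1,0,0,0,-0.0005,0,0.008,1,0,0,0,-0.0005,0,0.01,1,0,0,0,-0.0005,0,0.012,1,0,0,0,-0.0005,0,0.012,1,0,0,0,-0.0005,0,0.012,1,0,0,0,-0.0005,0,0.012,1]'
python3 - <<'E'
from station import ctrl
import cv2,numpy as np
s=ctrl.state();print(s["ee_pos"],s["orientation"],s["contact_force"],s["moment"],s["width"])
b=np.hstack([ctrl.snapshot("scene")[180:250,285:355,::-1],ctrl.snapshot("side")[155:225,260:330,::-1]])
cv2.imwrite("pics/s7.png",cv2.resize(b,None,fx=5,fy=5,interpolation=2))
E
```

```text
time_s: 10.65
ee_pos: [0.5453, 0.1049, 0.1774]
orientation: [-3.134, -0.006, -0.246]
contact_force: [-0.0, -0.9, -0.7]
width: 0.0542
[0.54530004 0.10487245 0.17742646] [-3.13364625 -0.00589647 -0.24609934] [-0.01183588 -0.93398013 -0.72067193] [-0.00983614 -0.01295009 -0.05760784] 0.05415664047274816
```

View pics/s7.png

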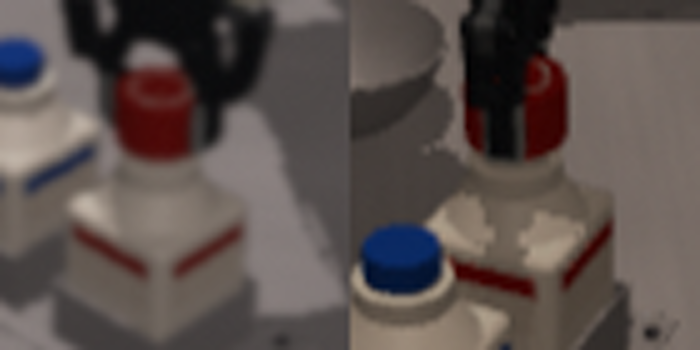

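The force is only −0.7 N, about the cap's own weight. So the cap is free and the bottle is staying down. Lifting the rest of the way.

```bash
python3 -m crank '[0,0,0,0,0,0.006,1,0,0,0,0,0,0.014,1,0,0,0,0,0,0.022,1,0,0,0,0,0,0.03,1,0,0,0,0,0,0.038,1,0,0,0,0,0,0.046,1,0,0,0,0,0,0.053,1,0,0,0,0,0,0.057,1,0,0,0,0,0,0.057,1,0,0,0,0,0,0.057,1]'
python3 - <<'E'
from station import ctrl
import cv2,numpy as np
s=ctrl.state();print(s["ee_pos"],s["orientation"],s["contact_force"],s["moment"],s["width"])
b=np.hstack([ctrl.snapshot("scene")[150:250,265:365,::-1],ctrl.snapshot("side")[125:225,240:340,::-1]])
cv2.imwrite("pics/s8.png",cv2.resize(b,None,fx=4,fy=4,interpolation=2))
cv2.imwrite("pics/w8.png",ctrl.snapshot("wrist")[:,:,::-1])
E
```

```text
time_s: 12.0
ee_pos: [0.5452, 0.1049, 0.2341]
orientation: [-3.134, -0.005, -0.246]
contact_force: [-0.9, 0.5, -1.3]
width: 0.054
[0.54515181 0.10487122 0.23414739] [-3.13385221 -0.00539851 -0.24604464] [-0.87161422  0.53612555 -1.33363466] [-0.03365876  0.02497002  0.00662911] 0.054015659023090475
```

View pics/s8.png

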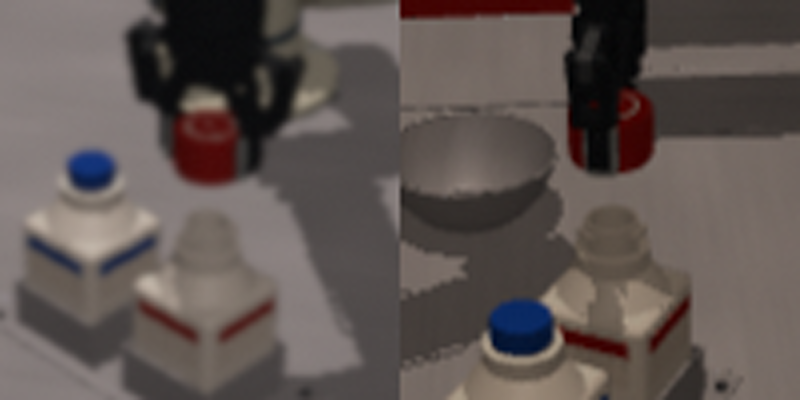

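View pics/w8.png

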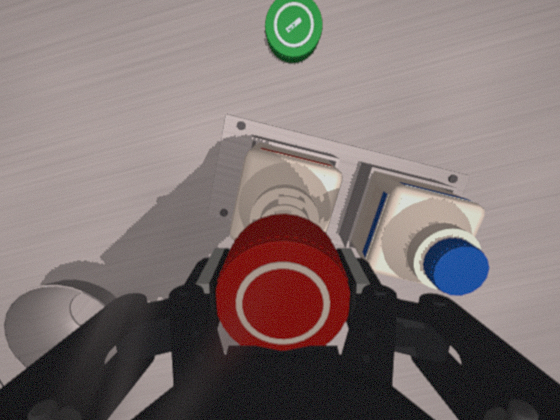

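The cap is off and level, the open mouth is visible below it, and the bottle is down in its well. One last triangulation, then I'll hand in.

Run:
```python
from h import *
from station import ctrl
P={};C={}
for n,(x0,y0,x1,y1) in(("scene",(300,172,332,200)),("side",(278,140,310,172))):
    im=ctrl.snapshot(n);C[n]=ctrl.calibration(n)
    m=np.zeros((420,560),np.uint8); m[y0:y1,x0:x1]=mask(im,"red")[y0:y1,x0:x1]
    h=cv2.convexHull(np.argwhere(m)[:,::-1].astype(np.int32)); print(n,cv2.boundingRect(h))
    x,y,w,hh=cv2.boundingRect(h);P[n]=(x+w/2-.5,y+hh/2-.5)
print(tri(C["scene"],P["scene"],C["side"],P["side"]))
s=ctrl.state();print(s["time_s"],s["ee_pos"],abs(s["joint_velocities"]).max())
ctrl.close_job()
```

```text
scene (309, 179, 15, 17)
side (282, 148, 21, 20)
(array([0.54622285, 0.10294007, 0.23589962]), np.float64(0.00242866281024126))
12.25 [0.54528362 0.10484054 0.23430998] 0.0016595889045696575
the job is handed in; nothing more can be done
```

The red cap is off and still held level in the gripper, about 5 cm above the open mouth. I handed the job in at 12.25 s; no verdict was reported.

- **Pressing and turning:** I gripped the cap and pressed it down about 5.4 mm (15.5 N). I then turned it 62° anticlockwise with the push still on, and lifted it straight up.
- **Bottle:** after the first 12 mm of lift the force was only about −0.7 N, so the bottle was not being pulled. The last pictures show it standing in its well.
- **Final cap position:** triangulation put the cap's middle at (0.546, 0.103, 0.236), with the two rays 2.4 mm apart because a finger partly hid the cap. That puts the underside about 50 mm above the mouth and within about 2 mm of its centre. The arm was still.
- **Other items:** the blue bottle and bowl looked unmoved in the last pictures. I did not check the spray bottle or tub again, but the arm never went near them.
- **Weak check:** the bar on the cap's top was barely visible after the twist, so the "no slip" check was poor. The cap coming off freely confirms it had turned far enough.

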